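# Free a seized reamer from a jeweller's steel block

## Task

The wing-handled reamer standing in the steel block on the small wooden board has seized. Work it loose by twisting it back and forth, first anticlockwise and then clockwise (as seen from above), a good 20 degrees to each side, while easing it upward a little at a time; a straight pull only lifts the heavy block off its dowels, which must not happen. Then lower the freed reamer, point down, into the round dark wooden tool pot and leave it there.

Things in the scene. Friction and masses are not known exactly. Their poses are not given: they have to be found in the camera images.
- reamer: Seized hand reamer, 112 mm tall, 0.06 kg, upright in the steel block. Origin: tip of its point (bottom end), on its axis; z up the tool. From the origin up: tapered point dia 5 to 8.4 (0-32 mm), seized shank dia 12 (32-46), neck dia 10 (46-58), brass ferrule dia 15 (58-66), flat pale wooden wing handle (66-112). Two like it in the plain wooden rack at the back of the bench are not wanted.
- wing_end (a point): Middle of one narrow edge of the reamer's wing: 20 mm along the tool's x from its axis, 89 mm above its origin. The wing is 40 mm wide along the tool's x, 12 mm thick along y, 46 mm tall: grip it from above across the 12 mm. At the start it lies along the block's long side (tool x = block x).
- block: Steel block 100 x 50 x 40 mm, 1.55 kg, origin under its centre, on a 12 mm board; dowels let it only lift. Reamer at x -28, y 0 in a sprung brass bush, 4 mm proud; free after 9 mm of rise, clear after 46. Straight pull: holds about 30 N, so the block lifts. While twisted (0.15 N m) it follows a light pull of 5 to 15 N, 2 to 4 mm up per rad; raised faster, the block lifts and sinks back as it turns. Short countersink at x +34.
- pot: Round dark turned-wood tool pot, empty, fixed to the bench: outer diameter 64 mm, mouth 48 mm across inside, 72 mm tall, inner floor 8 mm above the bench. Origin: centre of its underside, on the bench; z up.
Not all that is in view belongs to the job. Leave any green look-alike of the reamer alone. What is shaped like the part that bears block but orange is not meant.

How it is judged:
On the way, in this order (a step that is already met when the one before it is completed fails the run):
1. the reamer, still in the block, is turned at least about 12 degrees anticlockwise from where it stood (y of wing_end in the frame of block above 0.004 m and z of reamer in the frame of block below 0.03 m), for 0.05 s.
2. then, still in the block, it is turned at least about 12 degrees clockwise from where it stood (y of wing_end in the frame of block below -0.004 m and z of reamer in the frame of block below 0.03 m), for 0.05 s.
At the end, for the whole second after the job is handed in: The reamer stands or leans at rest in the pot, point down: its tip within 30 mm of the pot's axis and less than 30 mm above the bench, tilted less than about 50 degrees; the block is down on its board, within 4 mm of where it was (horizontal distance between reamer and pot below 0.03 m and height (world z) of reamer below 0.03 m and angle between reamer's own z axis and vertical below 0.9 rad and linear speed of reamer below 0.03 m/s and distance of block from where it was at the start of the episode below 0.004 m); the robot touches nothing.
It fails at once if the block is lifted more than 15 mm (distance of block from where it was at the start of the episode above 0.015 m).
It fails at once if the reamer is dropped or thrown (faster than 0.8 m/s) (linear speed of reamer above 0.8 m/s).
It also fails if it takes over 72 s, if anything falls off the work surface, if the arm or the gripper's body presses on something with over 40 N, if the wrist force passes 120 N, or if a joint passes its speed limit or range.

## Robot

A 7-joint arm with a two-finger parallel gripper is mounted at the origin on the work surface. World frame = base frame: x ahead of the robot, y to its left, z up, the work surface at z = 0. Lengths are in m, angles in rad, forces in N, time in s.
With the tool pointing down it reaches from about 0.4 to 0.875 m from the base axis. Payload 19.3 kg.
Tool frame: the origin (TCP) lies midway between the tips of the shut fingers; the grasp point (between the pads) lies 19 mm behind it; z points along the fingers, y is the line along which they close (so a half turn about z gives the same grasp; the last joint's range is limited). The gripper opens to 85 mm and grips with 20 to 120 N. Pads are 22 mm wide; open, the fingers measure 114 mm over their backs; the gripper's body (76 mm by 85 mm) begins 54 mm behind the grasp point. The pads swing forward as they close: fully open they stand 13 mm farther back than shut.
Start: joints at [-1.21, 0.521, -0.036, 1.599, 0.021, 1.021, -0.113], TCP at [0.261, 0.568, 0.231] pointing down, gripper open.
Joint ranges: [-2.91, 2.91], [-0.3, 2.13], [-1.5, 1.42], [0.17, 2.43], [-1.26, 4.41], [0.16, 1.93], [-2.52, 2.52]. Speed limits (rad/s): [1.89, 1.89, 2.39, 2.39, 3.01, 3.01, 3.01].

## Interface

Orientations are given as [roll, pitch, yaw] about the fixed x, y, z axes, in that order (R = Rz(yaw) Ry(pitch) Rx(roll)).
In Python, from workcell import telemetry, grab_frame, calibration, bot, outline_of, landmark_of gives the robot as it stands. The module is installed in compiled form; this text tells all that it offers.
- The arm moves only by the shell command python3 -m inch 'ROWS' [FORCE]. ROWS is JSON, a list of rows, each a list of 7 numbers: the shift along the tool's x, y, z in m, then the turn, a rotation vector about the tool's x, y, z in rad, then the closure, from 0 (fully open) to 1 (shut). A call has 1 to 5 rows; each row shifts and turns the commanded pose from where the row before left it, along the tool's axes as they then stand; what a row does not reach is not made up. A row lasts 1/10 s, in which the tool goes at most 50 mm and 8.59 degrees, less where a joint would pass 70% of its speed; a pose out of reach is approached as far as the arm can. A call is refused whole if a number of a shift passes 0.05 or a number of a turn 0.15, either way. A call with a gripper value outside its range is refused whole. The fingers move at their own pace and stop on an object; FORCE is the grip in N (left out, the last holds). Time passes only in rows, so rows that do not move let the fingers close. It gives the time, the measured TCP pose, the force, the opening and the grip force at its end, in the units of the state.
- telemetry.observe(): the state, without advancing time (a new reading comes with each control period).
- grab_frame(name): name is "side" or "top"; returns the picture (420x560x3 uint8, red, green, blue); there is no depth.
- calibration(name): a dict with "fovy" (degrees; the focal length in pixels is half the picture's height over the tangent of half this angle, whatever the lens; pixels are square), "cx", "cy" (the principal point, pixels), "pose" (4x4, takes a point from camera to world coordinates). Camera axes: x right, y down, z forward; pixel columns grow to the right and rows downward; lengths in m; the calibration is good to about 2 mm. A picture is of the moment at which its call begins. calibration takes no time and is no camera call.
- bot.job_done(): hands the job in; it is judged then, once.
Trained networks look in the newest picture that a camera, given by its name, has taken for a name from the list of things; names that differ only in an ending like _2 or _b are one class to them, and where a whole thing is asked for, a point or a joint stands for the part that bears it (a point fixed in the world has none). Each returns a list of dicts, best first, with "score" (0 to 1); they miss things now and then, are a little off and sometimes report something else, mostly with a low value. They report only what shows in the picture. A call takes as long as a camera call. They do not tell look-alikes from the thing itself.
- outline_of(label, camera): "region" (420x560 bool, what is visible of it) and "rect" ([left, top, right, bottom] in pixels, round what is visible of it).
- landmark_of(label, camera): "xy" ([column, row] in pixels: a listed point, or the origin of a listed thing).
The state is a dict: "clock": time; "qpos": joint angles; "qd": joint speeds; "joint_efforts": joint torques, N m; "position": TCP position; "tool_rot": TCP orientation; "force": force on the tool from outside, world axes, zero at the start; "moment": the same for the moment, N m; "grip_width": finger opening in m; "finger_force": force on a finger pad.
Only numpy, scipy, OpenCV 4.12 (cv2) and the standard library are available. Lean on these libraries where they do the work, as an engineer would, in place of code of your own. Each camera call takes 0.05 s, during which the arm holds its last target. There are 200 camera calls.

## Working session

There is one attempt and no reset: what is moved stays moved. The work goes in short steps, Python scripts to look and compute and a shell command to move; the robot and the scene stay as the last step left them, time stands still between calls to the robot, and variables do not carry over. Pictures are saved under pics/ and viewed, at most 10 in all, crops included, and the job is handed in when it is done.

```bash
mkdir -p pics
cat > h.py <<'E'
import numpy as np, cv2
from workcell import telemetry, grab_frame, calibration, bot, outline_of, landmark_of
def ray(c,uv):
    k=calibration(c); f=210/np.tan(np.radians(k["fovy"])/2); P=np.array(k["pose"])
    d=P[:3,:3]@np.array([(uv[0]-k["cx"])/f,(uv[1]-k["cy"])/f,1]); return P[:3,3],d/np.linalg.norm(d)
def atz(c,uv,z):
    o,d=ray(c,uv); return o+d*(z-o[2])/d[2]
def tri(a,b):
    (o,d),(p,e)=ray("side",a),ray("top",b)
    s=np.linalg.lstsq(np.c_[d,-e],p-o,rcond=None)[0]; x,y=o+s[0]*d,p+s[1]*e
    return (x+y)/2,np.linalg.norm(x-y)
def px(c,X):
    k=calibration(c); f=210/np.tan(np.radians(k["fovy"])/2); P=np.array(k["pose"])
    q=P[:3,:3].T@(np.array(X)-P[:3,3]); return q[:2]/q[2]*f+[k["cx"],k["cy"]]
E
python3 - <<'E'
from h import *
np.set_printoptions(precision=4,suppress=True)
ims=[]
for c in ("side","top"):
    im=grab_frame(c); cv2.imwrite(f"pics/{c}0.png",im[:,:,::-1]); k=calibration(c); print(c,k["fovy"],k["cx"],k["cy"],np.array(k["pose"])[:3,3])
    for l in ("reamer","wing_end","block","pot"):
        for r in landmark_of(l,c)[:4]: print(l,round(r["score"],2),np.array(r["xy"]))
        if l!="wing_end":
            for r in outline_of(l,c)[:4]: print("  rect",round(r["score"],2),r["rect"])
s=telemetry.observe(); print(s["clock"],s["position"],s["tool_rot"],s["grip_width"])
E
```

```text
side 55.331940547836645 276.17597655999083 214.57521937800476 [ 0.0444 -0.6435  0.5919]
reamer 0.57 [311.5 317. ]
  rect 0.93 [307.4, 269.3, 327.7, 314.0]
  rect 0.81 [317.6, 220.9, 334.9, 250.1]
wing_end 0.79 [325.4 288.6]
block 0.94 [330.1 263.8]
block 0.91 [317.9 376.6]
  rect 0.97 [291.5, 333.5, 354.0, 410.6]
  rect 0.96 [305.9, 235.5, 357.8, 278.8]
pot 0.8 [265.8 186.1]
  rect 0.8 [252.2, 157.2, 278.6, 194.7]
top 45.88515338682294 276.887760597602 209.98374180613257 [ 0.375  -0.0549  1.0169]
reamer 0.79 [333.2 193.1]
reamer 0.68 [371.3 240. ]
  rect 0.67 [333.6, 178.7, 345.9, 197.8]
  rect 0.49 [367.3, 235.3, 398.2, 244.1]
wing_end 0.76 [337.6 177.5]
wing_end 0.53 [395.2 236.9]
block 0.88 [422.5 278.3]
block 0.73 [330.3 180.2]
  rect 0.93 [401.2, 249.1, 450.8, 308.3]
  rect 0.55 [312.9, 153.4, 350.3, 205.4]
pot 0.57 [156.  138.8]
0.8 [0.261  0.5679 0.2313] [-3.1415  0.      2.7108] 0.08590082267259412
```

View pics/side0.png

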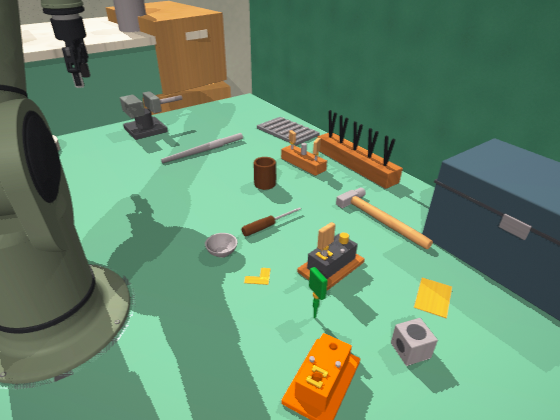

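View pics/top0.png

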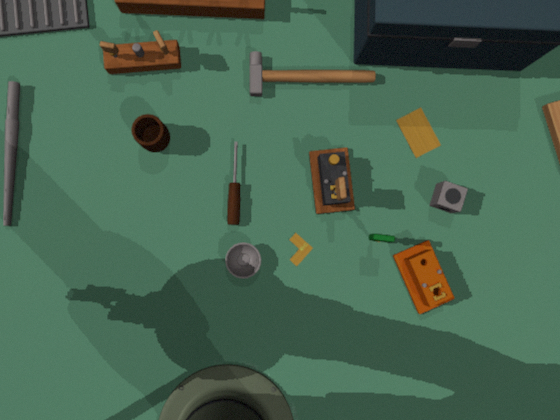

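The dark steel block with the reamer is at side (330,255) and top (333,180), with the wing at side (327,238) and top (341,188). The pot is at side (265,172) and top (150,132). The orange block and the green reamer are decoys.

Run:
```python
from h import *
a=cv2.imread("pics/side0.png")[210:290,290:370]; b=cv2.imread("pics/top0.png")[140:220,295:375]
cv2.imwrite("pics/z.png",np.hstack([cv2.resize(x,(400,400),interpolation=cv2.INTER_CUBIC) for x in(a,b)]))
np.set_printoptions(precision=4,suppress=True)
g=grab_frame("top"); 
for r in outline_of("block","top")[:3]:
    m=r["region"].astype(np.uint8); print(r["rect"],cv2.minAreaRect(cv2.findNonZero(m)))
for r in outline_of("reamer","top")[:3]:
    m=r["region"].astype(np.uint8); print(r["rect"],cv2.minAreaRect(cv2.findNonZero(m)))
# pot: rim ellipse centre in top
for r in outline_of("pot","top"): print("pot",r["rect"],r["score"])
print("pot tri",tri([265.8,186.1],[156,138.8]), "rim", atz("top",[149,129],.072), atz("side",[265,165],.072))
```

```text
[314.3, 153.3, 351.0, 207.2] ((333.0698547363281, 177.52403259277344), (52.07250213623047, 27.49005126953125), 82.40535736083984)
[402.9, 249.7, 452.5, 306.2] ((427.6185607910156, 277.39178466796875), (55.031761169433594, 30.460384368896484), 66.03751373291016)
[332.9, 174.9, 345.7, 199.4] ((339.0671081542969, 187.60365295410156), (23.08019256591797, 12.81005859375), 83.6598129272461)
[366.0, 235.4, 395.8, 246.0] ((380.9655456542969, 237.413818359375), (26.242372512817383, 8.4706392288208), 4.763641834259033)
pot [130.5, 115.1, 171.3, 149.9] 0.66
pot tri (array([ 0.5895,  0.1648, -0.0052]), np.float64(0.005034736714202917)) rim [0.5898 0.1636 0.072 ] [0.5807 0.1503 0.072 ]
```

View pics/z.png

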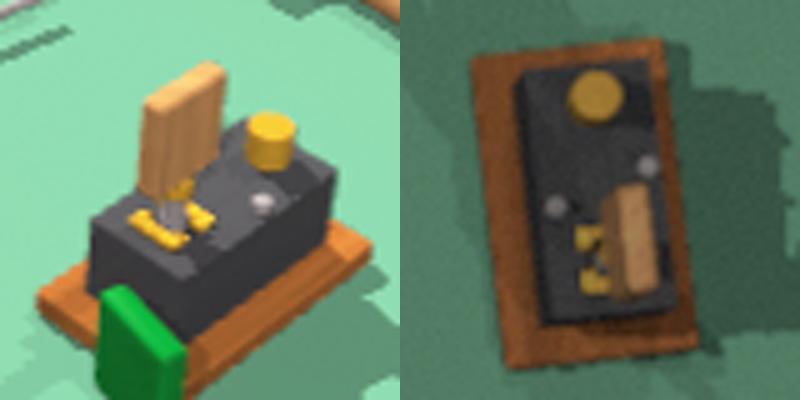

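Run:
```python
from h import *
np.set_printoptions(precision=4,suppress=True)
T=lambda x,y:[295+(x-400)/5,140+y/5]
S=lambda x,y:[290+x/5,210+y/5]
print("wing top",tri(S(184,85),T(639,238)))
c=[atz("top",T(*p),.122) for p in((620,188),(648,183),(658,288),(630,293))]
print("c",np.array(c), "mean",np.mean(c,0))
print("yaw wing",[np.degrees(np.arctan2(*(c[a]-c[b])[1::-1])) for a,b in((0,3),(1,2))])
# block top face corners z=.052
b=[atz("top",T(*p),.052) for p in((520,73),(650,60),(675,308),(545,325))]
print("b",np.array(b),np.mean(b,0),[np.degrees(np.arctan2(*(b[i]-b[j])[1::-1])) for i,j in((0,3),(1,2))],[np.linalg.norm(b[i]-b[j]) for i,j in((0,3),(0,1))])
# board corners z=.012
d=[atz("top",T(*p),.012) for p in((472,58),(660,40),(698,347),(510,368))]
print("d",np.mean(d,0),[np.degrees(np.arctan2(*(d[i]-d[j])[1::-1])) for i,j in((0,3),(1,2))])
m=np.mean(b,0)
print("side px of side cam wing centre at .122", atz("side",S(184,85),.122))
print(np.array(telemetry.observe()["position"]))
```

```text
wing top (array([ 0.4832, -0.2031,  0.1246]), np.float64(0.0012109929318022657))
c [[ 0.5011 -0.1958  0.122 ]
 [ 0.5033 -0.2061  0.122 ]
 [ 0.4649 -0.2105  0.122 ]
 [ 0.4627 -0.2003  0.122 ]] mean [ 0.483  -0.2032  0.122 ]
yaw wing [np.float64(6.5619555339170175), np.float64(6.518167168199937)]
b [[ 0.5553 -0.1664  0.052 ]
 [ 0.5623 -0.2178  0.052 ]
 [ 0.4643 -0.2295  0.052 ]
 [ 0.456  -0.1784  0.052 ]] [ 0.5095 -0.198   0.052 ] [np.float64(6.922888306134356), np.float64(6.812375573280209)] [np.float64(0.10009991938930847), np.float64(0.05189367097364866)]
d [ 0.5101 -0.1989  0.012 ] [np.float64(8.309909768717342), np.float64(8.091072602126184)]
side px of side cam wing centre at .122 [ 0.4862 -0.2009  0.122 ]
[0.261  0.5679 0.2313]
```

Reamer axis is at about (0.4825, -0.2025), yaw about 7°, wing top z about 0.122. Those agree with the sizes given. I'll move above it now.

```bash
python3 -m inch '[[-0.042,-0.019,-0.004,0,0,0,0],[-0.042,-0.019,-0.004,0,0,0,0],[-0.042,-0.019,-0.004,0,0,0,0],[-0.042,-0.019,-0.004,0,0,0,0],[-0.042,-0.019,-0.004,0,0,0,0]]'
python3 -m inch '[[-0.021,-0.034,0,0,0,0,0],[-0.021,-0.034,0,0,0,0,0],[-0.021,-0.034,0,0,0,0,0],[-0.021,-0.034,0,0,0,0,0],[-0.021,-0.034,0,0,0,0,0]]'
python3 -m inch '[[-0.021,-0.034,0,0,0,0,0],[-0.021,-0.034,0,0,0,0,0],[-0.021,-0.034,0,0,0,0,0],[-0.021,-0.034,0,0,0,0,0],[-0.021,-0.034,0,0,0,0,0]]'
python3 -m inch '[[-0.021,-0.034,0,0,0,0,0],[-0.021,-0.034,0,0,0,0,0],[-0.021,-0.034,0,0,0,0,0],[-0.021,-0.034,0,0,0,0,0],[-0.021,-0.034,0,0,0,0,0]]'
python3 -m inch '[[0,0,0,0,0,0.145,0],[0,0,0,0,0,0.145,0],[0,0,0,0,0,0.145,0],[0,0,0,0,0,0.145,0],[0,0,0,0,0,0.145,0]]'
python3 -m inch '[[0,0,0,0,0,0.145,0],[0,0,0,0,0,0.145,0],[0,0,0,0,0,0.145,0],[0,0,0,0,0,0.145,0],[0,0,0,0,0,0.145,0]]'
python3 -m inch '[[0,0,0,0,0,0.145,0],[0,0,0,0,0,0.145,0],[0,0,0,0,0,0.145,0],[0,0,0,0,0,0.145,0],[0,0,0,0,0,0.145,0]]'
python3 -m inch '[[0,0,0,0,0,0.145,0],[0,0,0,0,0,0.145,0],[0,0,0,0,0,0.12,0],[0,0,0,0,0,0,0],[0,0,0,0,0,0,0]]'
python3 - <<'E'
from h import *
print(telemetry.observe())
E
```

```text
clock: 1.5
position: [0.4132, 0.3923, 0.2516]
tool_rot: [3.141, 0.0, 2.711]
force: [1.1, 0.2, 0.1]
grip_width: 0.0853
finger_force: 0.0
clock: 2.0
position: [0.4366, 0.1939, 0.2515]
tool_rot: [3.141, 0.0, 2.711]
force: [1.1, 0.3, -0.1]
grip_width: 0.0852
finger_force: 0.0
clock: 2.5
position: [0.461, -0.0044, 0.2516]
tool_rot: [3.141, 0.0, 2.711]
force: [0.8, -0.5, -0.0]
grip_width: 0.0853
finger_force: 0.0
clock: 3.0
position: [0.4854, -0.2027, 0.2515]
tool_rot: [3.141, 0.0, 2.711]
force: [0.6, 0.7, 0.7]
grip_width: 0.0855
finger_force: 0.0
clock: 3.5
position: [0.4854, -0.2011, 0.2514]
tool_rot: [3.141, 0.0, 1.98]
force: [-0.1, -0.2, 0.1]
grip_width: 0.0854
finger_force: 0.0
clock: 4.0
position: [0.4854, -0.201, 0.2514]
tool_rot: [3.141, -0.0, 1.255]
force: [-0.1, 0.4, -1.1]
grip_width: 0.0855
finger_force: 0.0
clock: 4.5
position: [0.4855, -0.201, 0.2514]
tool_rot: [3.142, -0.0, 0.53]
force: [0.2, -0.5, -0.2]
grip_width: 0.0853
finger_force: 0.0
clock: 5.0
position: [0.4854, -0.201, 0.2513]
tool_rot: [3.141, 0.0, 0.13]
force: [0.1, -0.6, 0.3]
grip_width: 0.0852
finger_force: 0.0
{'clock': 5.0, 'qpos': array([-0.36757075,  0.48305635,  0.9097875 ,  1.86861837, -0.44778803,
        1.00923862, -0.70801148]), 'qd': array([ 0.00868227, -0.00535073, -0.00588963, -0.00010753,  0.00316951,
       -0.00219357,  0.00410344]), 'joint_efforts': array([-5.99574409e-01, -6.39408517e+01,  1.72953737e+01, -3.31167090e+01,
       -1.11215925e-01,  3.99443228e-02, -5.70730213e-01]), 'position': array([ 0.48544889, -0.20097409,  0.25128102]), 'tool_rot': array([3.14143877e+00, 1.07725834e-04, 1.29793702e-01]), 'force': array([ 0.12938263, -0.58919712,  0.32866605]), 'moment': array([-0.02117922,  0.03000159,  0.05109639]), 'finger_force': 0.0, 'grip_width': 0.08521008364809673}
```

```bash
python3 -m inch '[[-0.003,0.002,0.04,0,0,0.008,0],[0,0,0.04,0,0,0,0],[0,0,0.03,0,0,0,0],[0,0,0,0,0,0,0],[0,0,0,0,0,0,0]]'
python3 - <<'E'
from h import *
s=telemetry.observe();print(s["position"])
a=grab_frame("side")[190:290,280:380]; b=grab_frame("top")[130:230,285:385]
cv2.imwrite("pics/z1.png",np.hstack([cv2.resize(x,(400,400),interpolation=cv2.INTER_CUBIC) for x in(a,b)])[:,:,::-1])
E
```

```text
clock: 5.5
position: [0.4827, -0.204, 0.1421]
tool_rot: [3.141, 0.0, 0.119]
force: [0.7, 0.5, 0.3]
grip_width: 0.0852
finger_force: 0.0
[ 0.48271211 -0.20395859  0.14214678]
```

View pics/z1.png

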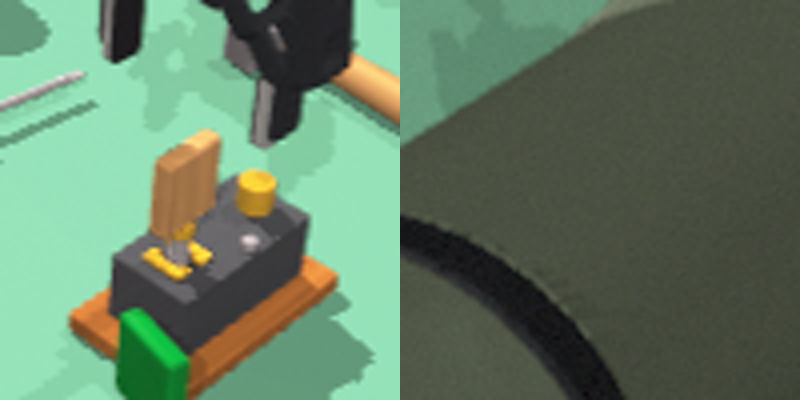

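Side view: the open fingers straddle the wing (wing at crop (185,180), fingertips at (120,55) and (265,140)). The top view is hidden by the arm. Next I descend and close lightly.

```bash
python3 -m inch '[[0,-0.001,0.034,0,0,0,0],[0,0,0.03,0,0,0,0],[0,0,0,0,0,0,0.5],[0,0,0,0,0,0,0.6],[0,0,0,0,0,0,0.7]]' 20
python3 -m inch '[[0,0,0,0,0,0,0.9],[0,0,0,0,0,0,1],[0,0,0,0,0,0,1],[0,0,0,0,0,0,1],[0,0,0,0,0,0,1]]' 20
python3 -c "
from h import *
s=telemetry.observe();print(s['force'],s['moment'],s['position'])"
```

```text
clock: 6.1
position: [0.4834, -0.2029, 0.0792]
tool_rot: [3.141, -0.002, 0.118]
force: [0.2, -0.9, -0.1]
grip_width: 0.0442
finger_force: 0.0
clock: 6.6
position: [0.4831, -0.2027, 0.0778]
tool_rot: [3.141, -0.001, 0.118]
force: [0.9, -0.3, 6.8]
grip_width: 0.0117
finger_force: 28.4
[ 0.9042972  -0.29917393  6.76164422] [-0.12445632 -0.34790262 -0.08462822] [ 0.4830503  -0.20269298  0.07776392]
```

```bash
python3 -m inch '[[0,0,0,0,0,0,1],[0,0,0,0,0,0,1],[0,0,-0.0003,0,0,-0.08,1],[0,0,-0.0003,0,0,-0.08,1],[0,0,-0.0003,0,0,-0.08,1]]' 60
python3 -m inch '[[0,0,-0.0003,0,0,-0.08,1],[0,0,-0.0003,0,0,-0.08,1],[0,0,-0.0003,0,0,-0.04,1],[0,0,0,0,0,0,1]]'
python3 -c "
from h import *
s=telemetry.observe();print(s['force'],s['moment'],s['position'])"
```

```text
clock: 7.1
position: [0.4829, -0.2029, 0.0783]
tool_rot: [3.14, -0.0, 0.361]
force: [4.0, -3.5, -7.8]
grip_width: 0.0112
finger_force: 60.4
clock: 7.5
position: [0.483, -0.203, 0.079]
tool_rot: [3.14, -0.0, 0.559]
force: [4.1, -4.3, -9.6]
grip_width: 0.0112
finger_force: 61.4
[ 4.09888879 -4.30682075 -9.58746087] [-1.00483223 -1.19322444  0.01110303] [ 0.48295014 -0.20298127  0.07901686]
```

```bash
python3 -m inch '[[0,0,-0.0002,0,0,0.09,1],[0,0,-0.0002,0,0,0.09,1],[0,0,-0.0002,0,0,0.09,1],[0,0,-0.0002,0,0,0.09,1],[0,0,-0.0002,0,0,0.09,1]]'
python3 -m inch '[[0,0,-0.0002,0,0,0.09,1],[0,0,-0.0002,0,0,0.09,1],[0,0,-0.0002,0,0,0.09,1],[0,0,-0.0002,0,0,0.09,1],[0,0,-0.0002,0,0,0.08,1]]'
python3 -m inch '[[0,0,-0.0002,0,0,-0.09,1],[0,0,-0.0002,0,0,-0.09,1],[0,0,-0.0002,0,0,-0.09,1],[0,0,-0.0002,0,0,-0.09,1],[0,0,-0.0002,0,0,-0.09,1]]'
python3 - <<'E'
from h import *
a=grab_frame("side")[190:290,280:380]
cv2.imwrite("pics/z2.png",cv2.resize(a,(500,500),interpolation=cv2.INTER_CUBIC)[:,:,::-1])
E
```

```text
clock: 8.0
position: [0.4829, -0.2026, 0.08]
tool_rot: [3.141, -0.0, 0.104]
force: [4.7, -1.7, -9.3]
grip_width: 0.0112
finger_force: 61.6
clock: 8.5
position: [0.483, -0.2022, 0.0809]
tool_rot: [-3.142, -0.0, -0.335]
force: [5.0, -1.3, -10.0]
grip_width: 0.0111
finger_force: 61.4
clock: 9.0
position: [0.4829, -0.2025, 0.0819]
tool_rot: [3.141, -0.0, 0.122]
force: [5.3, -2.4, -10.6]
grip_width: 0.0114
finger_force: 61.2
```

View pics/z2.png

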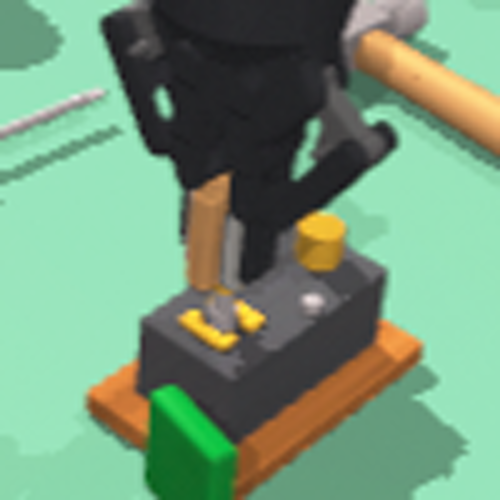

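The block is still flat on its board at crop (260,350) and the wing is held. The pull stays near 10 N and the tool follows, so I keep going.

```bash
python3 -m inch '[[0,0,-0.0002,0,0,-0.09,1],[0,0,-0.0002,0,0,-0.09,1],[0,0,-0.0002,0,0,-0.09,1],[0,0,-0.0002,0,0,-0.09,1],[0,0,-0.0002,0,0,-0.08,1]]'
python3 -m inch '[[0,0,-0.0002,0,0,0.09,1],[0,0,-0.0002,0,0,0.09,1],[0,0,-0.0002,0,0,0.09,1],[0,0,-0.0002,0,0,0.09,1],[0,0,-0.0002,0,0,0.09,1]]'
python3 -m inch '[[0,0,-0.0002,0,0,0.09,1],[0,0,-0.0002,0,0,0.09,1],[0,0,-0.0002,0,0,0.09,1],[0,0,-0.0002,0,0,0.09,1],[0,0,-0.0002,0,0,0.08,1]]'
python3 -m inch '[[0,0,-0.0002,0,0,-0.09,1],[0,0,-0.0002,0,0,-0.09,1],[0,0,-0.0002,0,0,-0.09,1],[0,0,-0.0002,0,0,-0.09,1],[0,0,-0.0002,0,0,-0.09,1]]'
python3 -m inch '[[0,0,-0.0002,0,0,-0.09,1],[0,0,-0.0002,0,0,-0.09,1],[0,0,-0.0002,0,0,-0.09,1],[0,0,-0.0002,0,0,-0.09,1],[0,0,-0.0002,0,0,-0.08,1]]'
python3 -m inch '[[0,0,-0.0002,0,0,0.09,1],[0,0,-0.0002,0,0,0.09,1],[0,0,-0.0002,0,0,0.09,1],[0,0,-0.0002,0,0,0.09,1],[0,0,-0.0002,0,0,0.09,1]]'
```

```text
clock: 9.55
position: [0.483, -0.203, 0.0831]
tool_rot: [3.14, -0.0, 0.559]
force: [4.8, -4.9, -9.7]
grip_width: 0.0114
finger_force: 61.4
clock: 10.05
position: [0.4828, -0.2026, 0.084]
tool_rot: [3.141, -0.0, 0.102]
force: [4.3, -2.1, -9.2]
grip_width: 0.0114
finger_force: 61.8
clock: 10.55
position: [0.4829, -0.2021, 0.0849]
tool_rot: [-3.141, -0.0, -0.337]
force: [5.4, -0.4, -10.8]
grip_width: 0.0115
finger_force: 61.6
clock: 11.05
position: [0.4828, -0.2025, 0.0859]
tool_rot: [3.141, -0.0, 0.12]
force: [4.9, -3.3, -11.2]
grip_width: 0.0113
finger_force: 61.4
clock: 11.55
position: [0.483, -0.2029, 0.0871]
tool_rot: [3.14, -0.0, 0.559]
force: [4.5, -3.8, -6.8]
grip_width: 0.0115
finger_force: 62.0
clock: 12.05
position: [0.4828, -0.2026, 0.0884]
tool_rot: [3.141, -0.001, 0.102]
force: [1.8, -1.8, 1.0]
grip_width: 0.0116
finger_force: 63.3
```

The force has dropped to zero, so the reamer is free. I lift slowly and watch the force.

```bash
python3 -m inch '[[0,0,-0.001,0,0,0,1],[0,0,-0.001,0,0,0,1],[0,0,-0.001,0,0,0,1],[0,0,-0.001,0,0,0,1],[0,0,0,0,0,0,1]]'
python3 -m inch '[[0,0,-0.006,0,0,0,1],[0,0,-0.006,0,0,0,1],[0,0,-0.006,0,0,0,1],[0,0,-0.006,0,0,0,1],[0,0,-0.006,0,0,0,1]]'
python3 -m inch '[[0,0,-0.015,0,0,0,1],[0,0,-0.02,0,0,0,1],[0,0,-0.02,0,0,0,1],[0,0,-0.015,0,0,0,1],[0,0,0,0,0,0,1]]'
python3 - <<'E'
from h import *
s=telemetry.observe();print(s["position"],s["qpos"])
np.set_printoptions(precision=4,suppress=True)
for c in ("side","top"):
    im=grab_frame(c)
    for r in landmark_of("pot",c)[:2]+outline_of("pot",c)[:2]: print(c,r.get("xy"),r.get("rect"),r["score"])
    cv2.imwrite(f"pics/{c}3.png",im[:,:,::-1])
t=cv2.imread("pics/top3.png")[100:170,115:185]; u=cv2.imread("pics/side3.png")
cv2.imwrite("pics/z3.png",np.hstack([cv2.resize(t,(350,350),interpolation=cv2.INTER_CUBIC),cv2.resize(u[130:270,230:370],(350,350),interpolation=cv2.INTER_CUBIC)]))
E
```

```text
clock: 12.55
position: [0.4825, -0.2025, 0.0923]
tool_rot: [-3.141, -0.0, 0.108]
force: [0.0, -0.3, -1.0]
grip_width: 0.0114
finger_force: 63.0
clock: 13.05
position: [0.4826, -0.2024, 0.1227]
tool_rot: [3.142, -0.0, 0.108]
force: [0.4, 0.3, 0.0]
grip_width: 0.0115
finger_force: 63.0
clock: 13.55
position: [0.4833, -0.2027, 0.1941]
tool_rot: [3.141, -0.003, 0.108]
force: [0.2, -0.0, -0.4]
grip_width: 0.0115
finger_force: 63.0
[ 0.48326662 -0.20272485  0.19414938] [-0.31536357  0.55463399  0.85271536  1.93452018 -0.53584645  0.89189882
 -0.65079333]
side [264.1, 183.6] None 0.73
side None [252.9, 158.1, 278.6, 188.3] 0.56
top [155.1, 138.5] None 0.77
top None [132.8, 115.6, 171.7, 152.2] 0.75
```

View pics/z3.png

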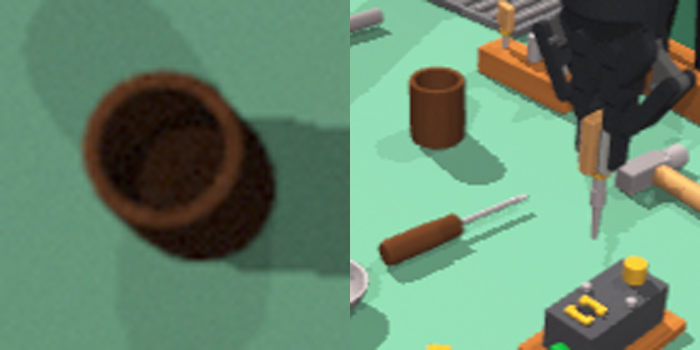

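The reamer is clear of the block and hangs point down (tip at crop (597,238)). The block sits flat on its board. The pot rim is centred at top (148,130) and side (265,163).

Run:
```python
from h import *
np.set_printoptions(precision=4,suppress=True)
print(tri([265.2,163],[148,129.8]), atz("top",[148,129.8],.072),atz("side",[265.2,163],.072))
print("tip proj",px("side",[.4833,-.2027,.126]),"seen 328.8 225.2")
print("pot base",tri([264.1,183.6],[155.1,138.5]),atz("top",[155.5,138.6],0))
```

```text
(array([0.5901, 0.1656, 0.0683]), np.float64(0.0027276367746653356)) [0.5881 0.1654 0.072 ] [0.5876 0.1593 0.072 ]
tip proj [326.4624 226.3478] seen 328.8 225.2
pot base (array([0.5865, 0.1657, 0.0038]), np.float64(0.0013327669148126603)) [0.5866 0.1661 0.    ]
```

```bash
python3 -m inch '[[0.006,-0.015,0,0,0,0,1],[0.012,-0.029,0,0,0,0,1],[0.012,-0.03,0,0,0,0,1],[0.012,-0.03,0,0,0,0,1],[0.012,-0.03,0,0,0,0,1]]'
python3 -m inch '[[0.012,-0.03,0,0,0,0,1],[0.012,-0.03,0,0,0,0,1],[0.012,-0.03,0,0,0,0,1],[0.012,-0.03,0,0,0,0,1],[0.012,-0.03,0,0,0,0,1]]'
python3 -m inch '[[0.012,-0.03,0,0,0,0,1],[0.012,-0.03,0,0,0,0,1],[0.006,-0.01,0,0,0,0,1],[0,0,0,0,0,0,1],[0,0,0,0,0,0,1]]'
python3 - <<'E'
from h import *
s=telemetry.observe();print(s["position"],s["qpos"])
a=grab_frame("side")[60:220,190:350]
cv2.imwrite("pics/z4.png",cv2.resize(a,(560,560),interpolation=cv2.INTER_CUBIC)[:,:,::-1])
E
```

```text
clock: 14.35
position: [0.5218, -0.0622, 0.1917]
tool_rot: [3.142, 0.001, 0.107]
force: [0.3, 0.2, -1.2]
grip_width: 0.0111
finger_force: 63.0
clock: 14.85
position: [0.5653, 0.0934, 0.1916]
tool_rot: [3.141, 0.001, 0.108]
force: [0.1, -0.0, 0.5]
grip_width: 0.0114
finger_force: 63.0
clock: 15.35
position: [0.5874, 0.1637, 0.1918]
tool_rot: [3.141, 0.001, 0.107]
force: [-0.4, -0.7, -1.1]
grip_width: 0.0115
finger_force: 63.0
[0.58739103 0.16373294 0.191775  ] [-0.90431857  0.70653365  0.85480431  1.71000497 -0.61324915  1.01545843
 -1.29419787]
```

View pics/z4.png

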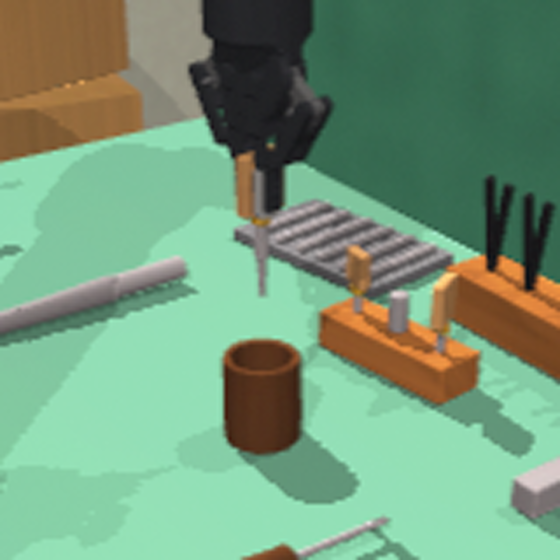

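The tip, at crop (263,295), is directly above the pot mouth at (263,357). I lower it now.

```bash
python3 -m inch '[[0,-0.001,0.02,0,0,0,1],[0,0,0.03,0,0,0,1],[0,0,0.03,0,0,0,1],[0,0,0.015,0,0,0,1],[0,0,0,0,0,0,1]]'
python3 -m inch '[[0,0,0.006,0,0,0,1],[0,0,0.006,0,0,0,1],[0,0,0.004,0,0,0,1],[0,0,0,0,0,0,1]]'
```

```text
clock: 15.9
position: [0.5868, 0.1648, 0.0959]
tool_rot: [3.141, 0.002, 0.107]
force: [0.4, -0.9, 0.2]
grip_width: 0.011
finger_force: 63.0
clock: 16.3
position: [0.5874, 0.166, 0.081]
tool_rot: [-3.142, 0.0, 0.108]
force: [-0.2, 0.0, -0.3]
grip_width: 0.0115
finger_force: 63.0
```

```bash
python3 -m inch '[[0,0,0.003,0,0,0,1],[0,0,0,0,0,0,0.8],[0,0,0,0,0,0,0.6],[0,0,0,0,0,0,0.4],[0,0,0,0,0,0,0.2]]' 20
python3 -m inch '[[0,0,0,0,0,0,0],[0,0,0,0,0,0,0],[0,0,0,0,0,0,0],[0,0,0,0,0,0,0],[0,0,0,0,0,0,0]]'
python3 -m inch '[[0,0,-0.005,0,0,0,0],[0,0,-0.01,0,0,0,0],[0,0,-0.02,0,0,0,0],[0,0,-0.03,0,0,0,0],[0,0,-0.03,0,0,0,0]]'
python3 -m inch '[[0,0,-0.03,0,0,0,0],[0,0,-0.02,0,0,0,0],[0,0,0,0,0,0,0],[0,0,0,0,0,0,0],[0,0,0,0,0,0,0]]'
python3 - <<'E'
from h import *
a=grab_frame("side")[60:280,170:390]
cv2.imwrite("pics/z5.png",cv2.resize(a,(590,590),interpolation=cv2.INTER_CUBIC)[:,:,::-1])
E
```

```text
clock: 16.8
position: [0.5875, 0.166, 0.0782]
tool_rot: [-3.142, -0.0, 0.108]
force: [-0.1, 1.0, -0.1]
grip_width: 0.06
finger_force: 0.0
clock: 17.3
position: [0.5875, 0.166, 0.0781]
tool_rot: [3.142, 0.0, 0.108]
force: [0.7, 0.4, 0.7]
grip_width: 0.0852
finger_force: 0.0
clock: 17.8
position: [0.5874, 0.1657, 0.1748]
tool_rot: [3.141, 0.0, 0.107]
force: [-0.3, 1.1, 0.1]
grip_width: 0.0856
finger_force: 0.0
clock: 18.3
position: [0.5871, 0.166, 0.2226]
tool_rot: [3.141, 0.001, 0.108]
force: [-0.3, 0.7, -0.2]
grip_width: 0.0853
finger_force: 0.0
```

View pics/z5.png

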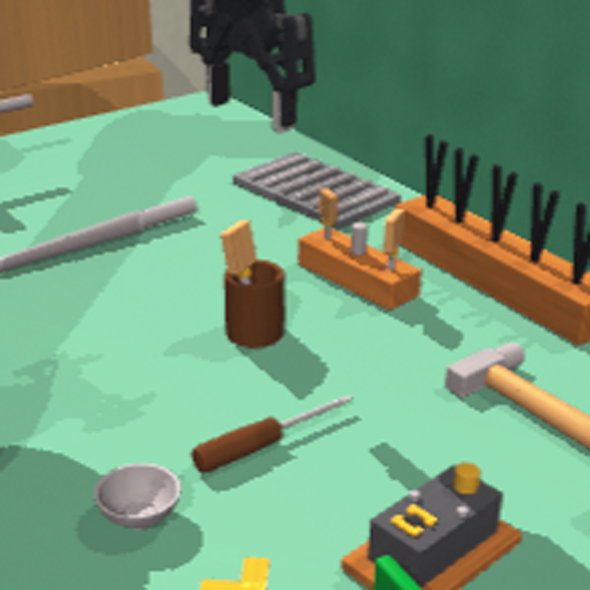

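The reamer leans in the pot, point down (wing at crop (238,247)). The block is on its board and the gripper is well clear.

```bash
python3 -m inch '[[0,0,0,0,0,0,0],[0,0,0,0,0,0,0],[0,0,0,0,0,0,0],[0,0,0,0,0,0,0],[0,0,0,0,0,0,0]]'; python3 -c "
from workcell import bot
print(bot.job_done())"
```

```text
clock: 18.85
position: [0.5875, 0.1659, 0.223]
tool_rot: [3.142, 0.0, 0.108]
force: [-1.0, -0.3, -0.7]
grip_width: 0.0851
finger_force: 0.0
the job is handed in; nothing more can be done
None
```

I twisted the reamer loose (about 25° to each side), put it point down in the pot where it leans at rest, and handed the job in at about 19 s; the block is still on its board, and no verdict was returned.

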